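# Find the loaded calibration tin and return the empties as one row

### The arm

A 6-joint arm with a two-finger parallel gripper is mounted at the origin on the work surface. World frame = base frame: x ahead of the robot, y to its left, z up, the work surface at z = 0. Lengths are in m, angles in rad, forces in N, time in s.
With the tool pointing down it reaches from about 0.425 to 0.95 m from the base axis. Payload 3.5 kg.
Tool frame: the origin (TCP) lies between the finger pads; the fingertips stand 17 mm ahead of it and the grasp point (between the pads) lies 2 mm behind it (ctrl.tip_reach is the distance from the TCP to the fingertips, in m); z points along the fingers, y is the direction in which the jaws open and shut (so a half turn about z gives the same grasp; the last joint's range is limited). The gripper opens to 85 mm and grips with 20 to 120 N. Pads are 22 mm wide; open, the fingers measure 114 mm over their backs; the gripper's body (76 mm by 85 mm) begins 54 mm behind the grasp point. The pads swing forward as they close: fully open they stand 13 mm farther back than shut.
Start: joints at [-0.15, 0.286, 1.577, -0, 1.279, -0.15], TCP at [0.675, 0, 0.218] pointing down, gripper open.
Joint ranges: [-2.77, 2.77], [-0.9, 2.22], [0.21, 2.48], [-1.53, 4.67], [0.24, 2.81], [-2.84, 2.84]. Speed limits (rad/s): [2.79, 2.79, 3.14, 3.14, 3.14, 3.14].

### API

Orientations are given as a unit quaternion [x, y, z, w].
In Python, from plant import monitor, imaging, workorder, ctrl gives the robot as it stands.
- The arm moves only by the tool send_rows, never from a script. Its argument "rows" is a list of rows, each a list of 4 numbers: the shift along the world's x, y, z normalised to -1 to 1, where 1 is 0.3 m, then the turn about the world's z normalised to -1 to 1, where 1 is 360 degrees. A call has 1 to 20 rows; each row is the pose to reach, as a shift and turn from the pose commanded when the call began, turning the shorter way round; what a row does not reach only later rows make up. A row lasts 1/8 s, in which the tool goes at most 62.5 mm and 10.7 degrees, less where a joint would pass 70% of its speed; a pose out of reach is approached as far as the arm can. A call with a number of a shift or a turn outside -1 to 1 is refused whole. A call with a gripper value outside its range is refused whole. "jaw" is the closure, from 0 (fully open) to 1 (shut), set as the call begins (left out, the last holds). The fingers move at their own pace and stop on an object; "newtons" is the grip in N (left out, the last holds). Time passes only in rows, so rows that repeat a pose let the fingers close. It gives the time, the measured TCP pose, the force and the opening at its end, in the units of the state.
- monitor.get_state(): the state, without advancing time (a new reading comes with each control period).
- imaging.read_camera(name): name is "scene" or "side" or "wrist"; returns the picture (420x560x3 uint8, red, green, blue); there is no depth.
- imaging.calibration(name): a dict with "intrinsics" (3x3 intrinsics, pixels), "cam_to_world" (4x4, takes a point from camera to world coordinates). Camera axes: x right, y up, looking along -z (the intrinsics and any distortion apply to the point x, -y, -z); pixel columns grow to the right and rows downward; lengths in m; the calibration is good to about 2 mm. A picture is of the moment at which its call begins: read the wrist's pose just before it. calibration takes no time and is no camera call; for the wrist camera it gives the pose at the moment of the call.
- workorder.sign_off(): hands the job in, once; it reports no verdict.
The state is a dict: "time": time; "qpos": joint angles; "dq": joint speeds; "joint_efforts": joint torques, N m; "eef_pos": TCP position; "tcp_rot": TCP orientation; "contact_force": force on the tool from outside, world axes, zero at the start; "wrist_torque": the same for the moment, N m; "opening": opening from 0.0 (shut) to 1.0 (fully open).
Only numpy, scipy, OpenCV 4.12 (cv2) and the standard library are available. Lean on these libraries where they do the work, as an engineer would, in place of code of your own. Each camera call takes 0.05 s, during which the arm holds its last target.

### The job

One of the four queued tins still holds a steel block and is clearly heavier: find it by lifting and stand it upright on the middle of the balance pan, while the other tins still wait on the bench outside the blue dock. Then close the three empty tins up into one touching row and push that row, sliding on the bench and never carried in, as one straight block between the dock's walls until the leading tin is against the end stop. Keep all tins upright and leave the other things on the bench where they are.

Things in the scene. Friction and masses are not known exactly. Their poses are not given: they have to be found in the camera images.
- tin_a (a point): one of four look-alike closed square tins, aluminium with an orange lid, 36 x 36 x 60 mm tall; the point is the tin's centre (30 mm above its underside), z up, x and y square to its side faces. An empty tin weighs 80 to 125 g, the loaded one 405 to 520 g; the names say nothing about the load
- tin_b (a point): one of four look-alike closed square tins, aluminium with an orange lid, 36 x 36 x 60 mm tall; the point is the tin's centre (30 mm above its underside), z up, x and y square to its side faces. An empty tin weighs 80 to 125 g, the loaded one 405 to 520 g; the names say nothing about the load
- tin_c (a point): one of four look-alike closed square tins, aluminium with an orange lid, 36 x 36 x 60 mm tall; the point is the tin's centre (30 mm above its underside), z up, x and y square to its side faces. An empty tin weighs 80 to 125 g, the loaded one 405 to 520 g; the names say nothing about the load
- tin_d (a point): one of four look-alike closed square tins, aluminium with an orange lid, 36 x 36 x 60 mm tall; the point is the tin's centre (30 mm above its underside), z up, x and y square to its side faces. An empty tin weighs 80 to 125 g, the loaded one 405 to 520 g; the names say nothing about the load
- dock: fixed blue dock, open on top. Origin on the bench at the foot of the end stop's inner face, mid-lane; x runs along the lane from mouth to stop (the way to push), y across, z up. Lane 46 mm wide, its floor the bench; walls 18 mm high, 18 mm thick, from x = -105 mm to 0. Stop 45 mm high, 82 wide, 14 thick. It holds three tins: home, their centres lie at x = -18, -54 and -90 mm
- dock_mouth (a point): point on the bench mid-lane at the mouth of the dock's walls, 105 mm before the stop; axes as the dock. Short 18 mm high guides flare out from here to 26 mm further out, at 26 degrees. The last tin, when home, stands with its rear face 3 mm outside this point
- queue: two yellow tape lines 190 mm long, 60 mm apart, on the bench before the dock's mouth; origin at their middle on the bench, x along them towards the dock (up to 3 degrees off the lane). The tins start between them in single file, gaps of 4 to 12 mm, a little crooked
- pan_top (a point): centre of the top face of the balance's round steel pan, 90 mm across and 6 mm thick, 61 mm above the bench when unloaded, z up. The cream balance housing below it is 165 x 130 mm and 45 mm high, 62 mm of it on the far side of this point and 103 mm on the near side along the balance's x
- pan (a joint): how far the sprung pan has sunk (m), 0 to 0.007: about 0.001 to 0.0025 with an empty tin, more than 0.006 with the loaded tin
- dish_stack: bystander: stack of clear dishes, 54 mm across, 29 mm high; origin at the centre of its underside
- oil_bottle: bystander: small amber bottle, 26 mm across, 55 mm high; origin at the centre of its underside
- slide_box: bystander: green slide box, 76 x 34 x 30 mm high, long side along its x; origin at the centre of its underside
- objective_case: bystander: black round case, 40 mm across, 52 mm high; origin at the centre of its underside
- wash_bottle: bystander: white bottle with a red cap, 36 mm across, 112 mm high; origin at the centre of its underside
- air_can: bystander: blue spray can, 50 mm across, 145 mm high; origin at the centre of its underside
- brush: bystander: lens brush lying along its x, 150 mm long; origin at its underside
- joystick: fixed cream joystick controller, 150 x 130 mm and 40 mm high, with a stick up to 105 mm; origin at the centre of its underside
Not all that is in view belongs to the job. Leave any purple look-alike of the part that bears tin_c alone. What is shaped like the part that bears pan_top but orange is not meant.

How it is judged:
On the way:
1. the loaded tin stands upright on the middle of the balance pan, the others still upright on the bench outside the dock (value of joint pan above 0.004 m and ((horizontal distance between tin_a and pan_top below 0.022 m and angle between tin_a's own z axis and vertical below 0.1 rad and z of tin_a in the frame of pan_top below 0.036 m) or (horizontal distance between tin_b and pan_top below 0.022 m and angle between tin_b's own z axis and vertical below 0.1 rad and z of tin_b in the frame of pan_top below 0.036 m) or (horizontal distance between tin_c and pan_top below 0.022 m and angle between tin_c's own z axis and vertical below 0.1 rad and z of tin_c in the frame of pan_top below 0.036 m) or (horizontal distance between tin_d and pan_top below 0.022 m and angle between tin_d's own z axis and vertical below 0.1 rad and z of tin_d in the frame of pan_top below 0.036 m)) and ((horizontal distance between tin_a and pan_top below 0.022 m and angle between tin_a's own z axis and vertical below 0.1 rad and z of tin_a in the frame of pan_top below 0.036 m) or (x of tin_a in the frame of dock below -0.118 m and height (world z) of tin_a below 0.04 m and angle between tin_a's own z axis and vertical below 0.1 rad)) and ((horizontal distance between tin_b and pan_top below 0.022 m and angle between tin_b's own z axis and vertical below 0.1 rad and z of tin_b in the frame of pan_top below 0.036 m) or (x of tin_b in the frame of dock below -0.118 m and height (world z) of tin_b below 0.04 m and angle between tin_b's own z axis and vertical below 0.1 rad)) and ((horizontal distance between tin_c and pan_top below 0.022 m and angle between tin_c's own z axis and vertical below 0.1 rad and z of tin_c in the frame of pan_top below 0.036 m) or (x of tin_c in the frame of dock below -0.118 m and height (world z) of tin_c below 0.04 m and angle between tin_c's own z axis and vertical below 0.1 rad)) and ((horizontal distance between tin_d and pan_top below 0.022 m and angle between tin_d's own z axis and vertical below 0.1 rad and z of tin_d in the frame of pan_top below 0.036 m) or (x of tin_d in the frame of dock below -0.118 m and height (world z) of tin_d below 0.04 m and angle between tin_d's own z axis and vertical below 0.1 rad))), for 0.3 s.
At the end, for the whole second after the job is handed in: Loaded tin upright within 22 mm of the pan's middle, pan sunk more than 4 mm; the other three upright on the bench between the dock walls, square to the lane within 0.15 rad, closed up to the stop (rear tin's centre at most 98 mm from it; 90 when touching) (value of joint pan above 0.004 m and ((horizontal distance between tin_a and pan_top below 0.022 m and angle between tin_a's own z axis and vertical below 0.1 rad and z of tin_a in the frame of pan_top below 0.036 m) or (horizontal distance between tin_b and pan_top below 0.022 m and angle between tin_b's own z axis and vertical below 0.1 rad and z of tin_b in the frame of pan_top below 0.036 m) or (horizontal distance between tin_c and pan_top below 0.022 m and angle between tin_c's own z axis and vertical below 0.1 rad and z of tin_c in the frame of pan_top below 0.036 m) or (horizontal distance between tin_d and pan_top below 0.022 m and angle between tin_d's own z axis and vertical below 0.1 rad and z of tin_d in the frame of pan_top below 0.036 m)) and ((horizontal distance between tin_a and pan_top below 0.022 m and angle between tin_a's own z axis and vertical below 0.1 rad and z of tin_a in the frame of pan_top below 0.036 m) or (x of tin_a in the frame of dock between -0.098 and -0.01 m and y of tin_a in the frame of dock between -0.012 and 0.012 m and z of tin_a in the frame of dock below 0.034 m and angle between tin_a's own z axis and vertical below 0.1 rad and (angle between the x axis of tin_a and the x axis of dock, either way round below 0.15 rad or angle between the x axis of tin_a and the y axis of dock, either way round below 0.15 rad))) and ((horizontal distance between tin_b and pan_top below 0.022 m and angle between tin_b's own z axis and vertical below 0.1 rad and z of tin_b in the frame of pan_top below 0.036 m) or (x of tin_b in the frame of dock between -0.098 and -0.01 m and y of tin_b in the frame of dock between -0.012 and 0.012 m and z of tin_b in the frame of dock below 0.034 m and angle between tin_b's own z axis and vertical below 0.1 rad and (angle between the x axis of tin_b and the x axis of dock, either way round below 0.15 rad or angle between the x axis of tin_b and the y axis of dock, either way round below 0.15 rad))) and ((horizontal distance between tin_c and pan_top below 0.022 m and angle between tin_c's own z axis and vertical below 0.1 rad and z of tin_c in the frame of pan_top below 0.036 m) or (x of tin_c in the frame of dock between -0.098 and -0.01 m and y of tin_c in the frame of dock between -0.012 and 0.012 m and z of tin_c in the frame of dock below 0.034 m and angle between tin_c's own z axis and vertical below 0.1 rad and (angle between the x axis of tin_c and the x axis of dock, either way round below 0.15 rad or angle between the x axis of tin_c and the y axis of dock, either way round below 0.15 rad))) and ((horizontal distance between tin_d and pan_top below 0.022 m and angle between tin_d's own z axis and vertical below 0.1 rad and z of tin_d in the frame of pan_top below 0.036 m) or (x of tin_d in the frame of dock between -0.098 and -0.01 m and y of tin_d in the frame of dock between -0.012 and 0.012 m and z of tin_d in the frame of dock below 0.034 m and angle between tin_d's own z axis and vertical below 0.1 rad and (angle between the x axis of tin_d and the x axis of dock, either way round below 0.15 rad or angle between the x axis of tin_d and the y axis of dock, either way round below 0.15 rad)))).
It fails at once if a tin is well inside the dock while another tin, not on the balance, is over 88 mm from it (three touching span 72) (((x of tin_a in the frame of dock between -0.106 and 0.03 m and y of tin_a in the frame of dock between -0.035 and 0.035 m) and height (world z) of tin_a below 0.045 m and horizontal distance between tin_b and pan_top above 0.06 m and horizontal distance between tin_a and tin_b above 0.088 m) or ((x of tin_a in the frame of dock between -0.106 and 0.03 m and y of tin_a in the frame of dock between -0.035 and 0.035 m) and height (world z) of tin_a below 0.045 m and horizontal distance between tin_c and pan_top above 0.06 m and horizontal distance between tin_a and tin_c above 0.088 m) or ((x of tin_a in the frame of dock between -0.106 and 0.03 m and y of tin_a in the frame of dock between -0.035 and 0.035 m) and height (world z) of tin_a below 0.045 m and horizontal distance between tin_d and pan_top above 0.06 m and horizontal distance between tin_a and tin_d above 0.088 m) or ((x of tin_b in the frame of dock between -0.106 and 0.03 m and y of tin_b in the frame of dock between -0.035 and 0.035 m) and height (world z) of tin_b below 0.045 m and horizontal distance between tin_a and pan_top above 0.06 m and horizontal distance between tin_b and tin_a above 0.088 m) or ((x of tin_b in the frame of dock between -0.106 and 0.03 m and y of tin_b in the frame of dock between -0.035 and 0.035 m) and height (world z) of tin_b below 0.045 m and horizontal distance between tin_c and pan_top above 0.06 m and horizontal distance between tin_b and tin_c above 0.088 m) or ((x of tin_b in the frame of dock between -0.106 and 0.03 m and y of tin_b in the frame of dock between -0.035 and 0.035 m) and height (world z) of tin_b below 0.045 m and horizontal distance between tin_d and pan_top above 0.06 m and horizontal distance between tin_b and tin_d above 0.088 m) or ((x of tin_c in the frame of dock between -0.106 and 0.03 m and y of tin_c in the frame of dock between -0.035 and 0.035 m) and height (world z) of tin_c below 0.045 m and horizontal distance between tin_a and pan_top above 0.06 m and horizontal distance between tin_c and tin_a above 0.088 m) or ((x of tin_c in the frame of dock between -0.106 and 0.03 m and y of tin_c in the frame of dock between -0.035 and 0.035 m) and height (world z) of tin_c below 0.045 m and horizontal distance between tin_b and pan_top above 0.06 m and horizontal distance between tin_c and tin_b above 0.088 m) or ((x of tin_c in the frame of dock between -0.106 and 0.03 m and y of tin_c in the frame of dock between -0.035 and 0.035 m) and height (world z) of tin_c below 0.045 m and horizontal distance between tin_d and pan_top above 0.06 m and horizontal distance between tin_c and tin_d above 0.088 m) or ((x of tin_d in the frame of dock between -0.106 and 0.03 m and y of tin_d in the frame of dock between -0.035 and 0.035 m) and height (world z) of tin_d below 0.045 m and horizontal distance between tin_a and pan_top above 0.06 m and horizontal distance between tin_d and tin_a above 0.088 m) or ((x of tin_d in the frame of dock between -0.106 and 0.03 m and y of tin_d in the frame of dock between -0.035 and 0.035 m) and height (world z) of tin_d below 0.045 m and horizontal distance between tin_b and pan_top above 0.06 m and horizontal distance between tin_d and tin_b above 0.088 m) or ((x of tin_d in the frame of dock between -0.106 and 0.03 m and y of tin_d in the frame of dock between -0.035 and 0.035 m) and height (world z) of tin_d below 0.045 m and horizontal distance between tin_c and pan_top above 0.06 m and horizontal distance between tin_d and tin_c above 0.088 m)).
It fails at once if a tin is set into the dock from above (over the lane with its underside 15 to 50 mm above the bench) (((x of tin_a in the frame of dock between -0.106 and 0.03 m and y of tin_a in the frame of dock between -0.035 and 0.035 m) and height (world z) of tin_a between 0.045 and 0.08 m) or ((x of tin_b in the frame of dock between -0.106 and 0.03 m and y of tin_b in the frame of dock between -0.035 and 0.035 m) and height (world z) of tin_b between 0.045 and 0.08 m) or ((x of tin_c in the frame of dock between -0.106 and 0.03 m and y of tin_c in the frame of dock between -0.035 and 0.035 m) and height (world z) of tin_c between 0.045 and 0.08 m) or ((x of tin_d in the frame of dock between -0.106 and 0.03 m and y of tin_d in the frame of dock between -0.035 and 0.035 m) and height (world z) of tin_d between 0.045 and 0.08 m)).
It fails at once if a tin tips over (more than 0.6 rad) (angle between any of tin_a, tin_b, tin_c, tin_d's own z axis and vertical above 0.6 rad).
It fails at once if a bystander is moved more than 20 mm or knocked over (distance of any of dish_stack, oil_bottle, slide_box, objective_case, wash_bottle, air_can, brush from where it was at the start of the episode above 0.02 m or angle between any of dish_stack, oil_bottle, slide_box, objective_case, wash_bottle, air_can's own z axis and vertical above 0.5 rad).
It also fails if it takes over 72 s, if anything falls off the work surface, if the arm or the gripper's body presses on something with over 40 N, if the wrist force passes 120 N, or if a joint passes its speed limit or range.

## Working session

There is one attempt and no reset: what is moved stays moved. The work goes in short steps, Python scripts to look and compute and a tool call to move; the robot and the scene stay as the last step left them, time stands still between calls to the robot, and variables do not carry over. Pictures are saved under pics/ and viewed, and the job is handed in when it is done.

Besides the shell and the picture viewer there is one more tool, called after "Call:" by a JSON object that holds its "api" and its "payload". send_rows: Moves the arm, as the interface text tells. Scaled input: -1 to 1 covers 0.3 m each way for a shift and 360 degrees each way for a turn. Its arguments: {"type":"object","properties":{"rows":{"type":"array"},"jaw":{"type":"number"},"newtons":{"type":"number"}},"required":["rows"]}

```bash
ls; mkdir -p pics
python3 - <<'E'
from plant import monitor, imaging, workorder, ctrl
import cv2, numpy as np
print(monitor.get_state())
for n in ["scene","side","wrist"]:
    c=imaging.calibration(n); print(n,c)
    im=imaging.read_camera(n); cv2.imwrite(f"pics/{n}0.png",im[:,:,::-1])
E
```

```text
pics
{'time': 0.0, 'qpos': array([-1.50011037e-01,  2.87217405e-01,  1.57819303e+00, -4.93531794e-06,
        1.27864020e+00, -1.50016554e-01]), 'dq': array([ 1.65724256e-03,  1.50706580e-04,  1.40069162e-06, -2.72635688e-05,
        4.97972741e-04, -1.62368196e-03]), 'joint_efforts': array([-1.79628755e-04, -4.05981302e+01, -2.92628127e+01, -1.54224781e-04,
        5.81841552e-03,  3.74769741e-06]), 'eef_pos': array([6.74292258e-01, 1.27858361e-04, 2.16204070e-01]), 'tcp_rot': array([ 0.70710379,  0.7071087 , -0.00073129, -0.00098774]), 'contact_force': array([-0.03139397,  0.74740814,  0.66911938]), 'wrist_torque': array([ 0.0064199 , -0.02343994, -0.01186784]), 'opening': 1.002980282539367}
scene {'intrinsics': array([[476.40091965,   0.        , 288.58575564],
       [  0.        , 476.40091965, 215.4965907 ],
       [  0.        ,   0.        ,   1.        ]]), 'cam_to_world': array([[ 0.82026881, -0.47958249,  0.31170453,  0.80400394],
       [ 0.57176609,  0.70235004, -0.4240141 , -0.47374505],
       [-0.01557596,  0.52602762,  0.85032484,  1.03631135],
       [ 0.        ,  
[... 311 characters left out ...]
2,  0.48103054, -0.87463453, -0.95564053],
       [-0.01615332,  0.8756395 ,  0.48269507,  0.60532408],
       [ 0.        ,  0.        ,  0.        ,  1.        ]])}
wrist {'intrinsics': array([[316.65672326,   0.        , 278.83366115],
       [  0.        , 316.65672326, 204.3761442 ],
       [  0.        ,   0.        ,   1.        ]]), 'cam_to_world': array([[ 9.99997840e-01,  2.67277971e-04,  2.06104119e-03,
         6.74252932e-01],
       [-8.34479428e-04,  9.59881978e-01,  2.80403090e-01,
         7.25434939e-02],
       [-1.90341072e-03, -2.80404204e-01,  9.59880128e-01,
         3.72709016e-01],
       [ 0.00000000e+00,  0.00000000e+00,  0.00000000e+00,
         1.00000000e+00]])}
```

View pics/scene0.png

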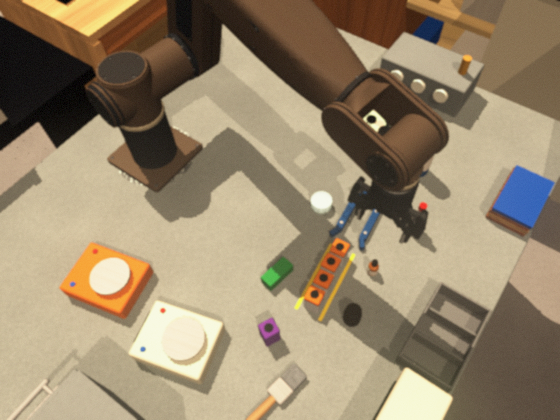

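View pics/side0.png

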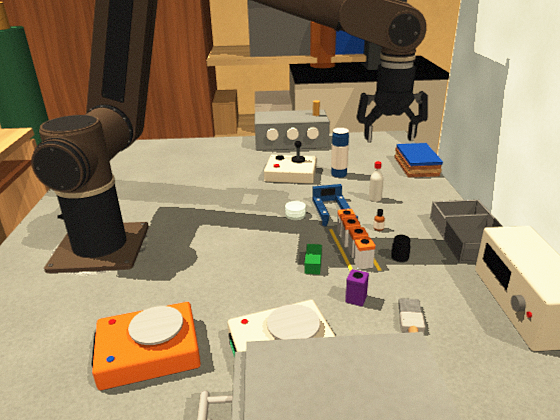

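View pics/wrist0.png

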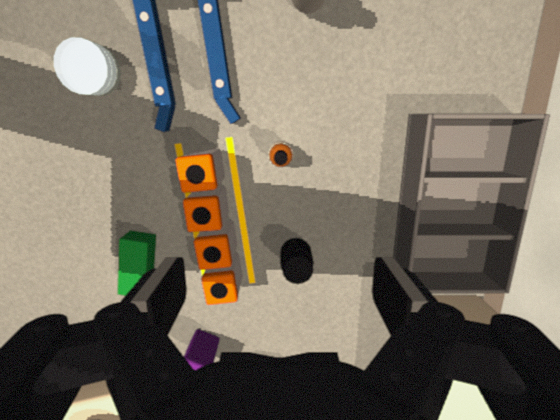

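Scene view: the tins are at (341,246), (331,261), (323,278) and (314,295). The purple look-alike is at (268,330), the cream balance at (180,340), and the orange decoy balance at (108,278). In the wrist view the four orange lids are at (195,173), (202,214), (212,252) and (219,290), with the blue dock above them. I chose the four orange-lidded tins between the tape lines and the cream balance.

```bash
cat > h.py <<'E'
import cv2, numpy as np
from plant import monitor, imaging, workorder, ctrl
def ray(cal,uv,z):
    K=cal["intrinsics"];T=cal["cam_to_world"]
    uv=np.atleast_2d(uv).astype(float)
    d=np.c_[(uv[:,0]-K[0,2])/K[0,0],-(uv[:,1]-K[1,2])/K[1,1],-np.ones(len(uv))]@T[:3,:3].T
    o=T[:3,3]; return o+d*((z-o[2])/d[:,2])[:,None]
def proj(cal,P):
    K=cal["intrinsics"];T=cal["cam_to_world"]
    p=(np.atleast_2d(P)-T[:3,3])@T[:3,:3]
    return np.c_[K[0,2]+K[0,0]*p[:,0]/-p[:,2],K[1,2]-K[1,1]*p[:,1]/-p[:,2]]
def blobs(m,amin):
    n,l,s,c=cv2.connectedComponentsWithStats(m.astype(np.uint8))
    return [(l==i,s[i],c[i]) for i in range(1,n) if s[i][4]>=amin]
E
python3 - <<'E'
from h import *
st=monitor.get_state()
im=cv2.imread("pics/wrist0.png"); hsv=cv2.cvtColor(im,cv2.COLOR_BGR2HSV)
cal=imaging.calibration("wrist")
# lids
m=cv2.inRange(hsv,(4,150,90),(16,255,255))
for b,s,c in blobs(m,300):
    if s[1]>320: continue
    cn=max(cv2.findContours(b.astype(np.uint8),cv2.RETR_EXTERNAL,2)[0],key=cv2.contourArea)
    r=cv2.minAreaRect(cn); box=ray(cal,cv2.boxPoints(r),0.06)
    e=box[1]-box[0];f=box[2]-box[1]
    print("lid",s[:4],c.round(1),"ctr",box.mean(0).round(4),np.linalg.norm(e).round(4),np.linalg.norm(f).round(4),np.degrees(np.arctan2(e[1],e[0])).round(1)%90)
d=(hsv[:,:,2]<60).astype(np.uint8)
for b,s,c in blobs(d,60):
    if s[4]<600: print("dark",s,c.round(1),ray(cal,c,0.06)[0].round(4))
y=cv2.inRange(hsv,(20,150,90),(34,255,255))
for b,s,c in blobs(y,60):
    pts=np.argwhere(b)[:,::-1]; w=ray(cal,pts,0); l=cv2.fitLine(w[:,:2].astype(np.float32),2,0,.01,.01).ravel()
    print("tape",s,w.mean(0).round(4),w.min(0).round(3),w.max(0).round(3),np.degrees(np.arctan2(l[1],l[0])).round(2))
bl=cv2.inRange(hsv,(100,120,50),(120,255,255))
for b,s,c in blobs(bl,200): print("blue",s,c)
for n in ["scene","side"]:
    im2=cv2.imread(f"pics/{n}0.png"); 
    x0,y0,x1,y1=(280,170,420,330) if n=="scene" else (280,170,440,310)
    cv2.imwrite(f"pics/{n}0c.png",cv2.resize(im2[y0:y1,x0:x1],None,fx=4 if n=="side" else 3.7,fy=4 if n=="side" else 3.7,interpolation=2))
cv2.imwrite("pics/w0c.png",cv2.resize(im[0:310,40:340],None,fx=1.9,fy=1.9,interpolation=2))
E
```

```text
lid [175 154  43  39] [197.7 176. ] ctr [0.5907 0.0138 0.06  ] 0.0379 0.0377 8.6
lid [183 196  39  36] [202.5 212.9] ctr [ 0.5939 -0.029   0.06  ] 0.0381 0.0378 3.7
lid [194 234  38  36] [212.9 251. ] ctr [ 0.6022 -0.0722  0.06  ] 0.0379 0.0389 6.7
lid [202 271  36  34] [220.6 283.5] ctr [ 0.6074 -0.1155  0.06  ] 0.0377 0.0396 7.0
dark [151   0  24 131 507] [164.   62.1] [0.5693 0.1161 0.06  ]
dark [512 119  24   6  71] [520.7 121.4] [0.9048 0.0636 0.06  ]
dark [275 151  12  14 130] [280.4 157.1] [0.6753 0.0297 0.06  ]
dark [187 166  17  17 237] [195. 174.] [0.5898 0.0128 0.06  ]
dark [193 208  17  16 221] [201.1 215.3] [ 0.5928 -0.0307  0.06  ]
dark [124 231  31  34 233] [142.3 240.2] [ 0.5282 -0.0585  0.06  ]
dark [204 247  16  15 196] [211.6 254.1] [ 0.6011 -0.0747  0.06  ]
dark [212 284  15  14 162] [218.6 290.2] [ 0.6063 -0.1189  0.06  ]
tape [226 137  29 147 968] [ 0.626  -0.0442 -0.    ] [ 0.612 -0.145 -0.   ] [0.641 0.045 0.   ] -83.28
tape [174 143   9  14  89] [ 0.5564  0.0306 -0.    ] [ 0.552  0.023 -0.   ] [0.56  0.038 0.   ] -87.67
blue [ 133    0   42  131 2047] [154.86321446  63.02344895]
blue [ 198    0   42  123 1869] [217.00214018  57.94810059]
```

View pics/w0c.png

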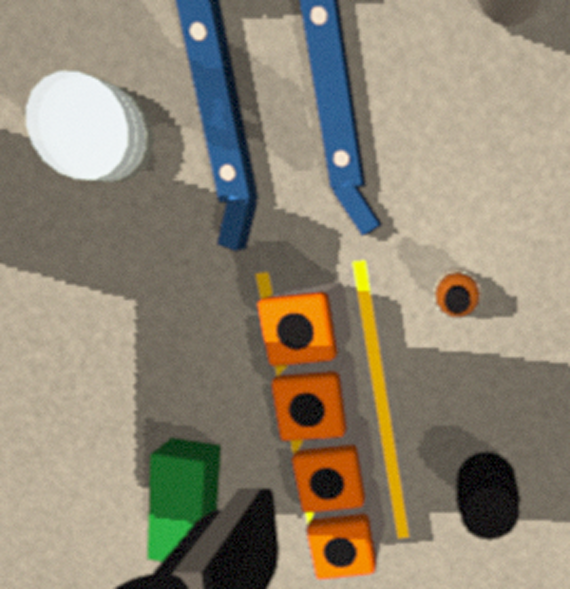

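View pics/side0c.png

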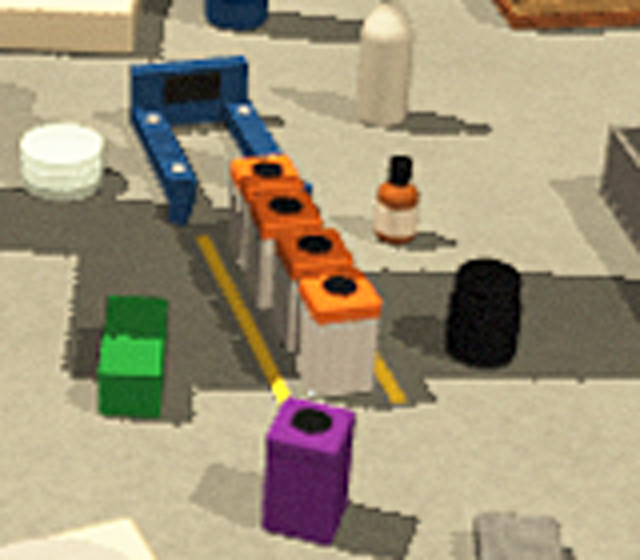

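Run:
```python
from h import *
print(ctrl.tip_reach, monitor.get_state()["time"])
cal=imaging.calibration("wrist")
px=np.array([[198,31],[227.5,172.5],[318.5,15],[341,158]])/1.9+[40,0]
w=ray(cal,px,0.018); print("screws",w.round(4))
for a,b in((0,1),(2,3)): 
    e=w[a]-w[b]; print(np.degrees(np.arctan2(e[1],e[0])).round(2),np.linalg.norm(e))
print("sep",np.linalg.norm((w[1]-w[3])),np.linalg.norm((w[0]-w[2])))
for nm,p,z in [("oil",(457,298),.055),("obj",(488,485),.052),("slide",(190,465),.03),("dish",(80,127),.029),("purple",(0,0),0)]:
    print(nm,ray(cal,np.array(p)/1.9+[40,0],z)[0].round(3))
for n,x0,y0,x1,y1 in [("scene",60,220,240,400),("side",80,280,360,400)]:
    im2=cv2.imread(f"pics/{n}0.png"); cv2.imwrite(f"pics/{n}0b.png",cv2.resize(im2[y0:y1,x0:x1],None,fx=2.8,fy=2.8,interpolation=2))
c=imaging.calibration("scene");s=imaging.calibration("side")
print("pan scene",ray(c,[183,340],.061).round(4)," side",ray(s,[293,325],.061).round(4))
print("wash cap",ray(c,[423,207],.112).round(3),ray(s,[378,166],.112).round(3),"air",ray(s,[341,131],.145).round(3))
print("purple",ray(c,[268,325],.06).round(3), "slide",ray(c,[277,270],.03).round(3), "obj",ray(c,[352,312],.052).round(3))
```

```text
0.017 0.15
screws [[0.5398 0.1639 0.018 ]
 [0.5478 0.094  0.018 ]
 [0.6034 0.1713 0.018 ]
 [0.6114 0.1015 0.018 ]]
96.55 0.07038026747923455
96.53 0.07018871593088385
sep 0.06402895239020352 0.06404904147967405
oil [0.675 0.029 0.055]
obj [ 0.694 -0.08   0.052]
slide [ 0.511 -0.077  0.03 ]
dish [0.476 0.116 0.029]
purple [0.427 0.184 0.   ]
pan scene [[ 0.4392 -0.361   0.061 ]]  side [[ 0.4337 -0.367   0.061 ]]
wash cap [[0.707 0.18  0.112]] [[0.696 0.157 0.112]] air [[0.627 0.346 0.145]]
purple [[ 0.566 -0.234  0.06 ]] slide [[ 0.498 -0.109  0.03 ]] obj [[ 0.696 -0.106  0.052]]
```

View pics/scene0b.png

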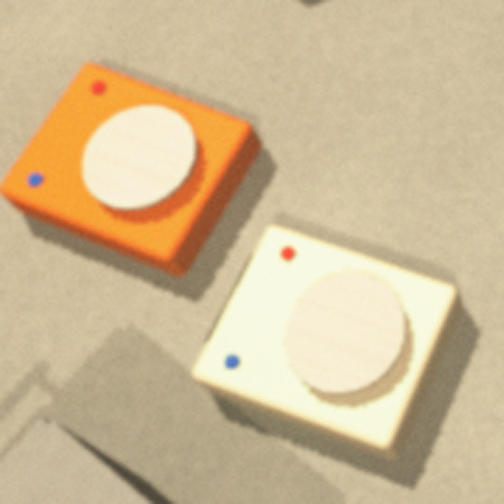

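View pics/side0b.png

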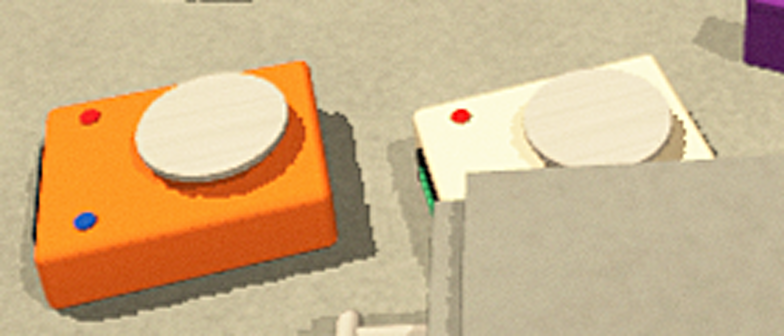

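Lane heading is 96.5°, taken from the wall screws; wall spacing measures 64 mm, which matches 46+18. Tin centres (x, y) are about (.590,.013), (.593,-.031), (.601,-.075) and (.606,-.119). The pan is at about (.44,-.36). The crop confirms orange-lidded tins between the tapes, with the purple one separate. First lift is the front tin.

Call:
{"api": "send_rows", "payload": {"rows": [[-0.1,0.02,-0.12,0.018],[-0.2,0.043,-0.25,0.018],[-0.283,0.043,-0.36,0.018],[-0.283,0.043,-0.36,0.018],[-0.283,0.043,-0.36,0.018],[-0.283,0.043,-0.45,0.018],[-0.283,0.043,-0.53,0.018],[-0.283,0.043,-0.607,0.018],[-0.283,0.043,-0.607,0.018],[-0.283,0.043,-0.607,0.018]], "jaw": 0.3, "newtons": 50}}

```text
time: 1.4
eef_pos: [0.5924, 0.0126, 0.0378]
tcp_rot: [0.666, 0.746, 0.001, 0.002]
contact_force: [-0.2, -0.1, -0.2]
opening: 0.696
```

Call:
{"api": "send_rows", "payload": {"rows": [[-0.005,0,-0.008,0],[-0.005,0,-0.008,0],[-0.005,0,-0.008,0],[-0.005,0,-0.008,0],[-0.005,0,-0.008,0],[-0.005,0,-0.008,0]], "jaw": 1.0, "newtons": 50}}

```text
time: 2.15
eef_pos: [0.59, 0.0128, 0.0346]
tcp_rot: [0.666, 0.746, 0.001, 0.001]
contact_force: [-0.9, 0.2, 5.7]
opening: 0.404
```

Call:
{"api": "send_rows", "payload": {"rows": [[0,0,0.03,0],[0,0,0.06,0],[0,0,0.06,0],[0,0,0.06,0],[0,0,0.06,0]]}}

```text
time: 2.78
eef_pos: [0.5881, 0.013, 0.0506]
tcp_rot: [0.666, 0.746, -0.0, -0.0]
contact_force: [0.3, 0.0, -0.7]
opening: 0.404
```

Call:
{"api": "send_rows", "payload": {"rows": [[0,0,-0.03,0],[0,0,-0.06,0],[0,0,-0.06,0],[0,0,-0.06,0]]}}

```text
time: 3.28
eef_pos: [0.5891, 0.0129, 0.0344]
tcp_rot: [0.666, 0.746, 0.0, 0.0]
contact_force: [-4.1, 0.9, 8.5]
opening: 0.407
```

Call:
{"api": "send_rows", "payload": {"rows": [[0,0,0,0],[0,0,0,0],[0,0,0,0],[0.004,-0.07,0,0],[0.01,-0.145,0,0],[0.01,-0.145,0,0],[0.01,-0.145,0,0]], "jaw": 0.3}}

```text
time: 4.15
eef_pos: [0.5915, -0.0312, 0.0331]
tcp_rot: [0.667, 0.745, 0.0, -0.0]
contact_force: [-0.4, -0.7, -0.5]
opening: 0.7
```

Call:
{"api": "send_rows", "payload": {"rows": [[0,0,0,0],[0,0,0,0],[0,0,0,0],[0,0,0,0],[0,0,0,0],[0,0,0.03,0],[0,0,0.06,0],[0,0,0.06,0],[0,0,0.06,0],[0,0,0.06,0]], "jaw": 1.0}}

```text
time: 5.4
eef_pos: [0.5912, -0.0305, 0.0507]
tcp_rot: [0.666, 0.746, -0.0, -0.0]
contact_force: [0.0, 0.1, -1.5]
opening: 0.406
```

Call:
{"api": "send_rows", "payload": {"rows": [[0,0,-0.03,0],[0,0,-0.06,0],[0,0,-0.06,0],[0,0,-0.06,0]]}}

```text
time: 5.9
eef_pos: [0.5918, -0.0306, 0.0329]
tcp_rot: [0.666, 0.746, 0.0, 0.0]
contact_force: [0.5, -0.5, 0.4]
opening: 0.402
```

Call:
{"api": "send_rows", "payload": {"rows": [[0,0,0,0],[0,0,0,0],[0,0,0,0],[0.01,-0.07,0,0],[0.025,-0.147,0,0],[0.025,-0.147,0,0],[0.025,-0.147,0,0]], "jaw": 0.3}}

```text
time: 6.78
eef_pos: [0.599, -0.0753, 0.033]
tcp_rot: [0.667, 0.745, 0.0, -0.0]
contact_force: [0.5, 0.6, -0.3]
opening: 0.698
```

Call:
{"api": "send_rows", "payload": {"rows": [[0,0,0,0],[0,0,0,0],[0,0,0,0],[0,0,0,0],[0,0,0,0],[0,0,0.03,0],[0,0,0.06,0],[0,0,0.06,0],[0,0,0.06,0],[0,0,0.06,0]], "jaw": 1.0}}

```text
time: 8.02
eef_pos: [0.5986, -0.0746, 0.0506]
tcp_rot: [0.666, 0.746, -0.0, -0.001]
contact_force: [-0.1, 0.4, -4.1]
opening: 0.409
```

The third tin reads 4.1 N, against about 1 N for the first two, so it is the loaded one. I'm carrying it high toward the cream balance.

Call:
{"api": "send_rows", "payload": {"rows": [[0,0,0.12,0],[0,0,0.28,0],[0,0,0.42,0],[-0.05,-0.08,0.5,0],[-0.12,-0.2,0.5,0],[-0.2,-0.35,0.5,0],[-0.28,-0.5,0.5,0],[-0.36,-0.64,0.5,0],[-0.42,-0.72,0.5,0],[-0.43,-0.75,0.5,0],[-0.43,-0.75,0.5,0],[-0.43,-0.75,0.5,0],[-0.43,-0.75,0.5,0]]}}

```text
time: 9.65
eef_pos: [0.4706, -0.2987, 0.201]
tcp_rot: [0.665, 0.746, 0.0, -0.0]
contact_force: [-0.2, -0.1, -4.2]
opening: 0.41
```

Run:
```python
from h import *
s=monitor.get_state(); print(s["time"],s["eef_pos"],s["contact_force"],s["opening"])
c=imaging.calibration("wrist"); im=imaging.read_camera("wrist"); cv2.imwrite("pics/w1.png",im[:,:,::-1])
np.save("w1.npy",c,allow_pickle=True)
```

```text
9.65 [ 0.47062648 -0.29869956  0.20101599] [-0.24252191 -0.09589989 -4.18872665] 0.4099288561787972
```

View pics/w1.png

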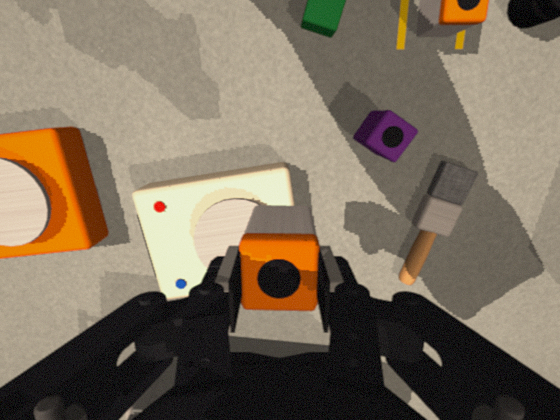

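Wrist view: the tin is held at about (279,275), the cream balance at (134–300, 165–300), and the visible pan arc runs from (193,230) over (237,197). Fitting the arc next.

Run:
```python
from h import *
from scipy.optimize import least_squares
c=np.load("w1.npy",allow_pickle=True).item()
im=cv2.imread("pics/w1.png"); hsv=cv2.cvtColor(im,cv2.COLOR_BGR2HSV)
for p in [(220,225),(170,240),(198,190),(215,260),(190,215),(250,200)]: print(p,im[p[1],p[0]],hsv[p[1],p[0]])
crop=im[150:310,120:320]; cv2.imwrite("pics/w1c.png",cv2.resize(crop,None,fx=3.6,fy=3.6,interpolation=2))
i2=cv2.imread("pics/scene0.png");c2=imaging.calibration("scene")
for p in [(183,340),(150,345),(205,345)]: print(p,i2[p[1],p[0]])
# pan outline in the scene, ellipse points from 2.8x crop
q=np.array([[350,269],[404,320],[398,350],[345,394],[286,340],[300,295]])/2.8+[60,220]
w=ray(c2,q,.061)[:,:2]
r=least_squares(lambda v:np.hypot(*(w-v[:2]).T)-.045,[.44,-.36]); print("scene",r.x,r.fun)
```

```text
(220, 225) [186 213 229] [ 19  48 229]
(170, 240) [206 240 235] [ 34  36 240]
(198, 190) [207 239 234] [ 35  34 239]
(215, 260) [17 14 19] [162  67  19]
(190, 215) [194 232 234] [ 29  44 234]
(250, 200) [ 80  90 103] [ 13  57 103]
(183, 340) [215 240 248]
(150, 345) [225 249 248]
(205, 345) [131 174 202]
scene [ 0.43609756 -0.35737852] [ 0.00199331 -0.00069969 -0.00081752  0.00280217 -0.00164325  0.00055663]
```

View pics/w1c.png

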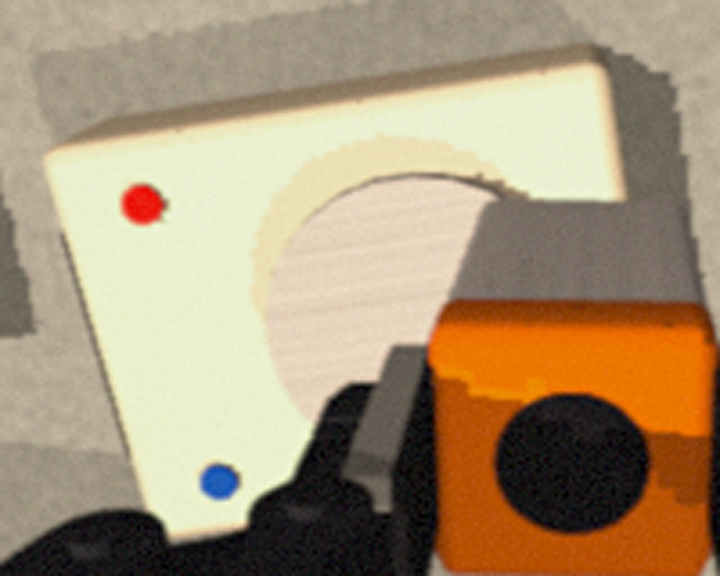

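Run:
```python
from h import *
from scipy.optimize import least_squares
c=np.load("w1.npy",allow_pickle=True).item()
f=lambda a:np.array(a)/3.6+[120,150]
w=ray(c,f([[265,315],[271,280],[300,222],[330,199],[370,184],[415,178],[455,182],[282,375],[310,415]]),.061)[:,:2]
r=least_squares(lambda v:np.hypot(*(w-v[:2]).T)-.045,[.44,-.36]); print("fix",r.x,r.fun.round(4))
r=least_squares(lambda v:np.hypot(*(w-v[:2]).T)-v[2],[.44,-.36,.045]); print("free",r.x)
k=ray(c,f([[45,155],[605,62],[168,540]]),.045)[:,:2]
u=k[1]-k[0];v=k[2]-k[0];print(np.linalg.norm(u),np.linalg.norm(v)); u/=np.linalg.norm(u); v/=np.linalg.norm(v); print("from housing",k[0]+.103*u+.065*v)
```

```text
fix [ 0.43614747 -0.35612434] [ 0.0005  0.0003  0.0011  0.0006 -0.0004 -0.001  -0.0012 -0.0009 -0.0013]
free [ 0.43329786 -0.35468196  0.04250299]
0.1601864961041381 0.12627848158522528
from housing [ 0.44094992 -0.3561947 ]
```

Call:
{"api": "send_rows", "payload": {"rows": [[-0.05,-0.09,0,0],[-0.1,-0.17,-0.05,0],[-0.114,-0.192,-0.13,0],[-0.114,-0.192,-0.21,0],[-0.114,-0.192,-0.28,0],[-0.114,-0.192,-0.31,0],[-0.114,-0.192,-0.33,0],[-0.114,-0.192,-0.35,0],[-0.114,-0.192,-0.365,0],[-0.114,-0.192,-0.375,0],[-0.114,-0.192,-0.375,0],[-0.114,-0.192,-0.375,0]]}}

```text
time: 11.2
eef_pos: [0.4363, -0.3576, 0.0893]
tcp_rot: [0.666, 0.746, 0.0, 0.001]
contact_force: [0.8, -0.3, -2.3]
opening: 0.402
```

Call:
{"api": "send_rows", "payload": {"rows": [[0,0,-0.004,0],[0,0,-0.008,0],[0,0,-0.008,0],[0,0,-0.008,0]]}}

```text
time: 11.7
eef_pos: [0.4364, -0.3578, 0.0873]
tcp_rot: [0.666, 0.746, -0.0, 0.001]
contact_force: [0.6, 0.8, 5.0]
opening: 0.403
```

Call:
{"api": "send_rows", "payload": {"rows": [[0,0,0,0],[0,0,0,0],[0,0,0,0],[0,0,0,0],[0,0,0.06,0],[0,0,0.15,0],[0,0,0.26,0],[0,0,0.4,0],[0.05,0.15,0.45,0],[0.05,0.15,0.45,0],[0.05,0.15,0.45,0]], "jaw": 0.3}}

```text
time: 13.08
eef_pos: [0.4509, -0.3124, 0.2218]
tcp_rot: [0.666, 0.746, -0.0, 0.0]
contact_force: [-0.9, 0.1, 0.0]
opening: 0.699
```

Run:
```python
from h import *
s=monitor.get_state(); print(s["time"],s["eef_pos"],s["contact_force"],s["opening"])
c=imaging.calibration("wrist"); im=imaging.read_camera("wrist"); cv2.imwrite("pics/w2.png",im[:,:,::-1])
np.save("w2.npy",c,allow_pickle=True)
```

```text
13.075 [ 0.45085903 -0.31235471  0.22183724] [-0.93253811  0.05062558  0.03266782] 0.6991615812573018
```

View pics/w2.png

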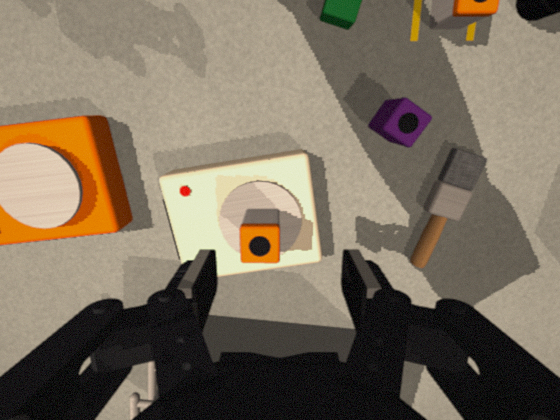

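The tin stands on the pan: lid hole at (259,245), pan ellipse centre near (260,218). Checking numerically.

Run:
```python
from h import *
from scipy.optimize import least_squares
c=np.load("w2.npy",allow_pickle=True).item()
im=cv2.imread("pics/w2.png")
cv2.imwrite("pics/w2c.png",cv2.resize(im[140:290,150:350],None,fx=4,fy=4,interpolation=2))
print("tin top",ray(c,[259.5,245.5],.114))
print("pan L/T/R",ray(c,[[219,215],[258,180],[302,215]],.055))
```

```text
tin top [[ 0.43812103 -0.35768259  0.114     ]]
pan L/T/R [[ 0.39059008 -0.3534888   0.055     ]
 [ 0.42859369 -0.31063215  0.055     ]
 [ 0.47915897 -0.34346052  0.055     ]]
```

View pics/w2c.png

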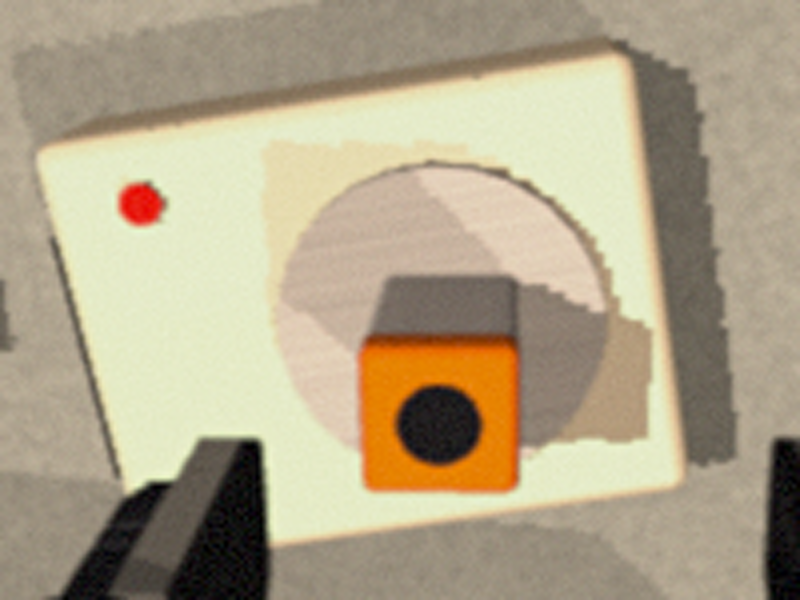

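The loaded tin is within about 3 mm of the pan centre and the pan is visibly sunk. Going back to the queue for a re-measure.

Call:
{"api": "send_rows", "payload": {"rows": [[0.1,0.14,0,0],[0.2,0.28,0,0],[0.3,0.42,0,0],[0.4,0.56,0,0],[0.5,0.69,0,0],[0.51,0.71,0,0],[0.51,0.71,0,0],[0.51,0.71,0,0]]}}

```text
time: 14.12
eef_pos: [0.6032, -0.1007, 0.2209]
tcp_rot: [0.667, 0.745, -0.0, -0.0]
contact_force: [0.0, -0.3, 0.8]
opening: 0.705
```

Run:
```python
from h import *
s=monitor.get_state(); print(s["time"],s["eef_pos"],s["tcp_rot"])
c=imaging.calibration("wrist"); im=imaging.read_camera("wrist")[:,:,::-1].copy(); cv2.imwrite("pics/w3.png",im)
np.save("w3.npy",c,allow_pickle=True)
hsv=cv2.cvtColor(im,cv2.COLOR_BGR2HSV)
d=(hsv[:,:,2]<60).astype(np.uint8)
for b,s,q in blobs(d,60):
    if s[4]<600: print("dark",s,q.round(1),ray(c,q,0.06)[0].round(4))
cv2.imwrite("pics/w3c.png",cv2.resize(im[0:330,100:400],None,fx=1.8,fy=1.8,interpolation=2))
```

```text
14.125 [ 0.60319675 -0.1006754   0.22085307] [ 6.66701809e-01  7.45324426e-01 -3.46358811e-04 -2.78979696e-04]
dark [234   0  21  29  82] [245.   16.7] [0.5558 0.0487 0.06  ]
dark [533  36  27  15 312] [546.7  43.2] [0.8298 0.0574 0.06  ]
dark [361  52  17  17 195] [369.1  60.1] [0.6723 0.0258 0.06  ]
dark [268  54  19  21 308] [277.3  64. ] [0.5887 0.0132 0.06  ]
dark [267 105  18  19 271] [275.4 113.9] [ 0.5917 -0.031   0.06  ]
dark [513 110  47   7  75] [536.2 112.7] [ 0.8407 -0.0023  0.06  ]
dark [182 138  27  22  78] [198.5 145.2] [ 0.5192 -0.0691  0.06  ]
dark [272 195  17  16 218] [280.3 202.5] [ 0.6062 -0.1187  0.06  ]
dark [450 209  24  19 210] [461.9 217.8] [ 0.7988 -0.1142  0.06  ]
dark [233 258  25  33 443] [245.9 273.6] [ 0.5774 -0.2049  0.06  ]
dark [228 291  16  14 172] [235.4 297.6] [ 0.5678 -0.2366  0.06  ]
dark [301 295  25  10  72] [312.2 299. ] [ 0.6553 -0.2287  0.06  ]
```

View pics/w3c.png

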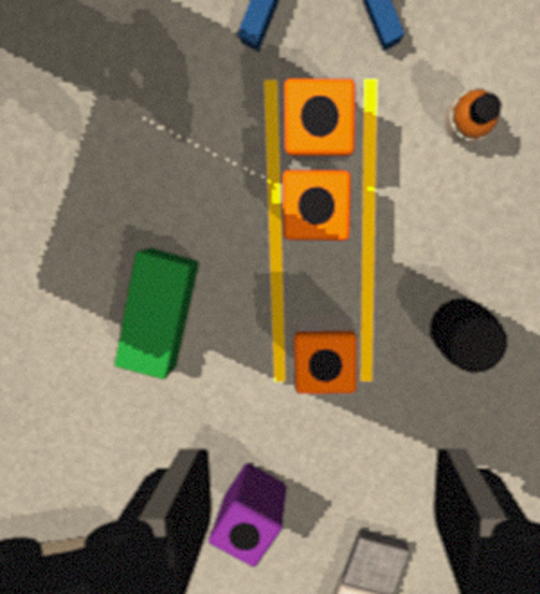

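All three tins are as expected and upright, at (.589,.013), (.592,-.031) and (.606,-.119). I'll grip the rear tin, with fingertips above wall height, and use it as the pusher.

Call:
{"api": "send_rows", "payload": {"rows": [[0.008,-0.06,-0.1,0],[0.008,-0.06,-0.23,0],[0.008,-0.06,-0.36,0],[0.008,-0.06,-0.48,0],[0.008,-0.06,-0.56,0],[0.008,-0.06,-0.6,0],[0.008,-0.06,-0.6,0],[0.008,-0.06,-0.6,0]]}}

```text
time: 15.18
eef_pos: [0.6073, -0.1179, 0.0428]
tcp_rot: [0.666, 0.746, 0.0, 0.001]
contact_force: [-0.2, 0.2, -0.0]
opening: 0.699
```

Call:
{"api": "send_rows", "payload": {"rows": [[0,0,0,0],[0,0,0,0],[0,0,0,0],[0,0,0,0],[0,0,0,0]], "jaw": 1.0}}

```text
time: 15.8
eef_pos: [0.6072, -0.1176, 0.043]
tcp_rot: [0.666, 0.746, 0.0, 0.001]
contact_force: [-1.8, 0.3, 5.5]
opening: 0.392
```

Call:
{"api": "send_rows", "payload": {"rows": [[-0.008,0.02,0,0],[-0.013,0.05,0,0],[-0.018,0.08,0,0],[-0.022,0.11,0,0],[-0.026,0.14,0,0],[-0.029,0.16,0,0],[-0.03,0.17,0,0],[-0.03,0.17,0,0],[-0.03,0.17,0,0]]}}

```text
time: 16.92
eef_pos: [0.5987, -0.0672, 0.0432]
tcp_rot: [0.666, 0.746, 0.0, 0.002]
contact_force: [-2.3, -3.9, 8.9]
opening: 0.391
```

Call:
{"api": "send_rows", "payload": {"rows": [[-0.002,0.015,0.002,0],[-0.004,0.035,0.002,0],[-0.007,0.06,0.002,0],[-0.01,0.085,0.002,0],[-0.013,0.11,0.002,0],[-0.016,0.13,0.002,0],[-0.018,0.15,0.002,0],[-0.018,0.15,0.002,0]]}}

```text
time: 17.92
eef_pos: [0.5933, -0.0217, 0.0432]
tcp_rot: [0.666, 0.746, 0.0, 0.002]
contact_force: [0.2, -4.0, 6.0]
opening: 0.389
```

```bash
cat > look.py <<'E'
from h import *
import sys
n=sys.argv[1]
s=monitor.get_state(); print(s["time"],s["eef_pos"],s["contact_force"])
c=imaging.calibration("wrist"); im=imaging.read_camera("wrist")[:,:,::-1].copy(); cv2.imwrite(f"pics/{n}.png",im)
np.save(n+".npy",c,allow_pickle=True)
si=imaging.read_camera("side")[:,:,::-1].copy(); cv2.imwrite(f"pics/{n}s.png",cv2.resize(si[170:310,280:440],None,fx=4,fy=4,interpolation=2))
E
python3 look.py w4
```

```text
17.925 [ 0.59327689 -0.02166823  0.04324289] [ 0.15310386 -3.95261667  6.00597605]
```

View pics/w4.png

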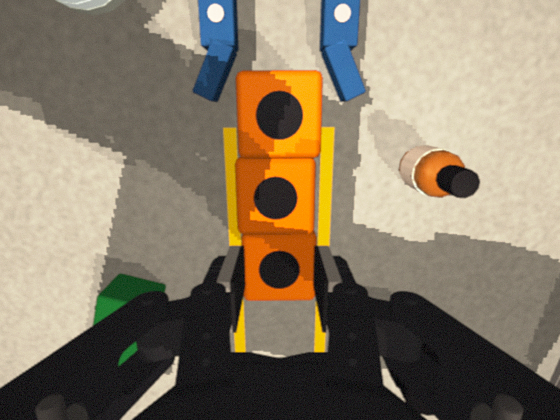

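View pics/w4s.png

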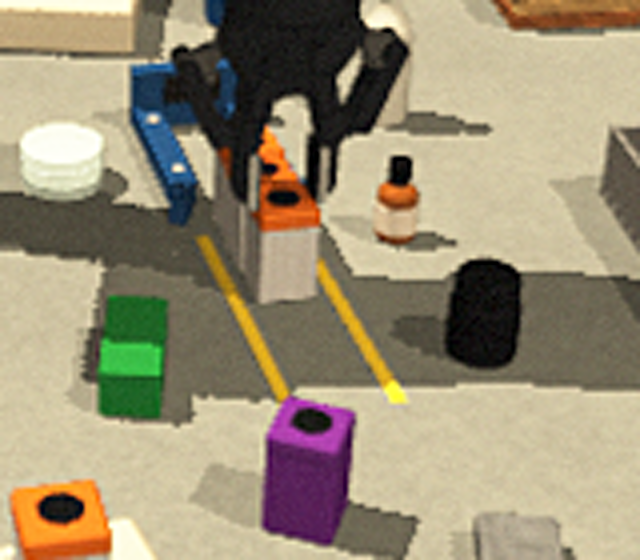

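The row is closed up, with lid holes at (279,115), (275,198) and (279,269). It heads between the guides: wall screws are at (216,13) and (343,12), so their midpoint is 279.5.

Run:
```python
from h import *
c=np.load("w4.npy",allow_pickle=True).item()
t=ray(c,[[279.5,115],[275.5,198],[279,269.5]],.06); s=ray(c,[[216,13],[343,12.5]],.018); print(t.round(4),s.round(4))
m=s.mean(0); print("mid",m, "w/ old line", .5796-.1146*(m[1]-.0978))
mo=ray(c,[[221,43],[338,46]],.018); print("wall ends",mo.round(4))
h=np.radians(96.54); x=np.array([np.cos(h),np.sin(h)]); y=np.array([-x[1],x[0]])
M=mo.mean(0)[:2]
for p in t: print("from mouth along",((p[:2]-M)@x).round(4),"across",((p[:2]-m[:2])@y).round(4))
print("TCP rear target (mouth+15mm along):", m[:2]+x*(((M-m[:2])@x)+.015))
```

```text
[[ 0.5851  0.0491  0.06  ]
 [ 0.5874  0.0127  0.06  ]
 [ 0.5931 -0.0231  0.06  ]] [[0.5478 0.0944 0.018 ]
 [0.6117 0.102  0.018 ]]
mid [0.57970478 0.0981715  0.018     ] w/ old line 0.5795574255523798
wall ends [[0.5511 0.0809 0.018 ]
 [0.6117 0.0864 0.018 ]]
from mouth along -0.0348 across 0.0003
from mouth along -0.0712 across 0.0021
from mouth along -0.1074 across 0.0005
TCP rear target (mouth+15mm along): [0.5796592  0.09856905]
```

Call:
{"api": "send_rows", "payload": {"rows": [[-0.002,0.02,0,0],[-0.005,0.045,0,0],[-0.008,0.07,0,0],[-0.011,0.095,0,0],[-0.014,0.12,0,0],[-0.017,0.145,0,0],[-0.02,0.17,0,0],[-0.02,0.17,0,0]]}}

```text
time: 19.02
eef_pos: [0.5871, 0.0297, 0.0432]
tcp_rot: [0.666, 0.746, 0.001, 0.002]
contact_force: [0.3, -4.2, 6.4]
opening: 0.39
```

```bash
python3 look.py w5
```

```text
19.025 [0.58714979 0.02965919 0.04316808] [ 0.28884517 -4.17853145  6.42065668]
```

View pics/w5.png

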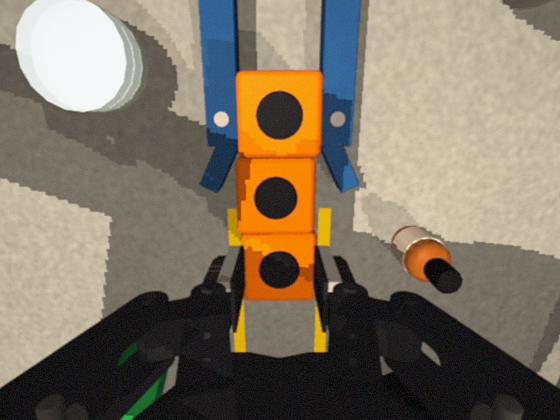

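The leading tin at (279,115) is centred between the walls and the row is straight. Continuing the push.

Call:
{"api": "send_rows", "payload": {"rows": [[-0.003,0.025,0,0],[-0.006,0.05,0,0],[-0.009,0.075,0,0],[-0.012,0.1,0,0],[-0.014,0.125,0,0],[-0.017,0.15,0,0],[-0.02,0.175,0,0],[-0.022,0.195,0,0],[-0.023,0.205,0,0],[-0.023,0.205,0,0]]}}

```text
time: 20.38
eef_pos: [0.5802, 0.0908, 0.0433]
tcp_rot: [0.666, 0.746, 0.0, 0.002]
contact_force: [-0.1, -5.8, 7.8]
opening: 0.39
```

Call:
{"api": "send_rows", "payload": {"rows": [[-0.001,0.006,0,0],[-0.001,0.012,0,0],[-0.001,0.012,0,0]]}}

```text
time: 20.75
eef_pos: [0.5799, 0.0941, 0.0433]
tcp_rot: [0.666, 0.746, 0.0, 0.002]
contact_force: [0.7, -4.3, 8.1]
opening: 0.392
```

Call:
{"api": "send_rows", "payload": {"rows": [[-0.001,0.005,0,0],[-0.001,0.01,0,0],[-0.001,0.01,0,0]]}}

```text
time: 21.12
eef_pos: [0.5797, 0.097, 0.0434]
tcp_rot: [0.666, 0.746, 0.0, 0.002]
contact_force: [0.0, -4.4, 7.7]
opening: 0.393
```

Call:
{"api": "send_rows", "payload": {"rows": [[0,0.004,0,0],[-0.001,0.008,0,0],[-0.001,0.008,0,0]]}}

```text
time: 21.5
eef_pos: [0.5795, 0.0994, 0.0434]
tcp_rot: [0.666, 0.746, 0.0, 0.002]
contact_force: [0.1, -4.4, 8.0]
opening: 0.388
```

Call:
{"api": "send_rows", "payload": {"rows": [[0,0.004,0,0],[-0.001,0.007,0,0],[-0.001,0.007,0,0]]}}

```text
time: 21.88
eef_pos: [0.5794, 0.0997, 0.0434]
tcp_rot: [0.665, 0.747, -0.001, 0.003]
contact_force: [0.1, -10.5, 7.9]
opening: 0.39
```

```bash
python3 look.py w6
```

```text
21.875 [0.5794324  0.09967581 0.04338093] [  0.06824087 -10.50852376   7.91384628]
```

View pics/w6.png

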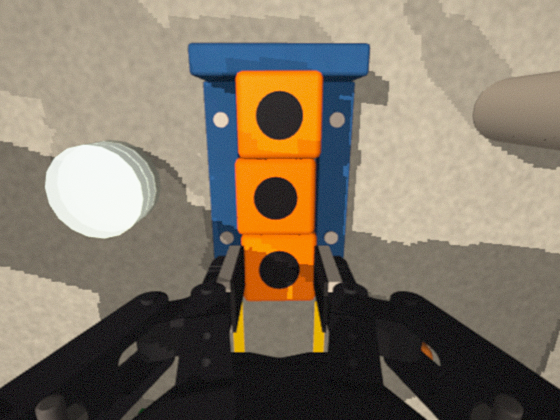

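The lead tin is against the stop: force jumped to 10.5 N at the predicted position, and the image shows its top edge at the stop, (280,72). Releasing and backing off.

Call:
{"api": "send_rows", "payload": {"rows": [[0,-0.003,0,0],[0,-0.003,0,0],[0,-0.003,0,0],[0,-0.003,0,0],[0,-0.003,0.08,0],[0,-0.003,0.2,0],[0,-0.003,0.35,0],[0,-0.1,0.5,0],[0,-0.15,0.55,0],[0,-0.15,0.55,0],[0,-0.15,0.55,0]], "jaw": 0.3}}

```text
time: 23.35
eef_pos: [0.5765, 0.0578, 0.2042]
tcp_rot: [0.666, 0.746, -0.001, -0.002]
contact_force: [-0.2, -0.2, 0.2]
opening: 0.701
```

```bash
python3 look.py w7
python3 - <<'E'
from h import *
c=np.load("w7.npy",allow_pickle=True).item(); im=cv2.imread("pics/w7.png"); hsv=cv2.cvtColor(im,cv2.COLOR_BGR2HSV)
for b,s,q in blobs((hsv[:,:,2]<60),100):
    if s[4]<600:
        p=ray(c,q,.06)[0]
        if abs(p[0]-.575)<.04 and p[1]>0: print(q.round(1),p.round(4))
i=imaging.read_camera("scene")[:,:,::-1].copy(); cv2.imwrite("pics/scene7.png",i)
E
```

```text
23.35 [0.5764605  0.05781222 0.20420858] [-0.16503652 -0.24266024  0.1590658 ]
[257.4  50. ] [0.5432 0.1789 0.06  ]
[319.3  49.2] [0.5964 0.1854 0.06  ]
[288.2  67.8] [0.5715 0.1677 0.06  ]
[286.  110.7] [0.5738 0.1316 0.06  ]
[287.1 150.8] [0.5791 0.0957 0.06  ]
```

View pics/w7.png

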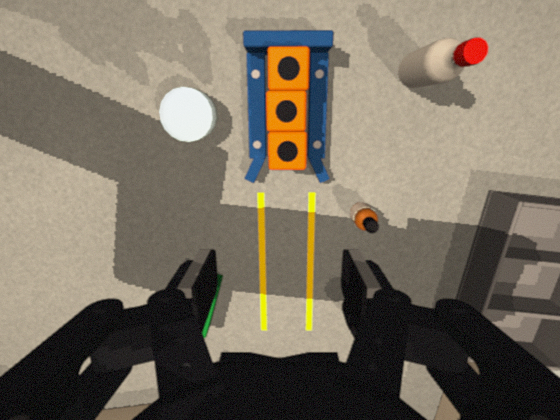

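View pics/scene7.png

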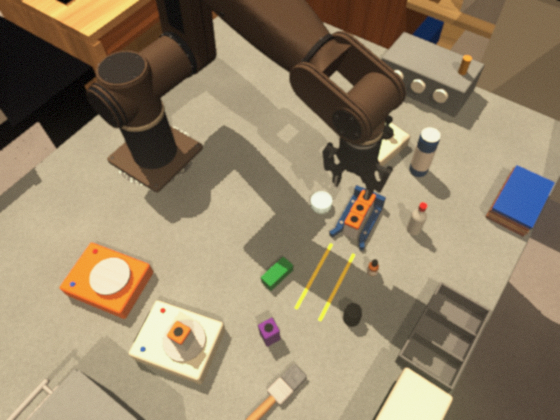

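View pics/w7s.png

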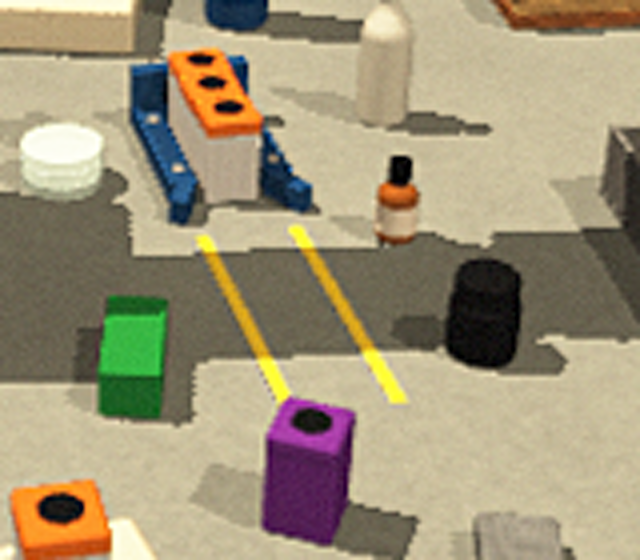

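All three tins are upright, touching (centre spacing about 36 mm), within 2 mm of mid-lane and at the stop. The loaded tin stands upright on the pan and the bystanders are in place.

```bash
python3 -c "
from plant import workorder
print(workorder.sign_off())"
```

```text
the job is handed in; nothing more can be done
None
```

The job is done and handed in at about 23 s of the 72 s; the sign-off gives no verdict.

**Loaded tin:** I lifted the tins in turn. The first two read about 0.7 and 1.5 N and the third 4.1–4.2 N, so I took the third as loaded and did not weigh the fourth. It went upright onto the cream balance, and a picture after release showed it within about 3 mm of the pan's middle. I could not read the pan joint, so I judged it sunk from the image only.

**Empty tins:** I gripped the rear tin, slid it forward to close the row, and pushed all three straight into the dock. At the stop the force jumped from about 4.4 to 10.5 N, at the position I had worked out beforehand.

**Last checks:** After release the tin centres were about 36 mm apart, so the row is touching. The middle tin sits about 2 mm off mid-lane, inside the 12 mm limit. The leading tin is against the stop and all tins are upright. The bystanders look unmoved by eye in the last pictures; I did not measure each one.

**Disagreements:** None of the final checks failed. Pan-centre estimates from different views differed by up to about 8 mm, still well inside the 22 mm limit.

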